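# Zero the dust extractor's filter-hours dial

### The job

The dust extractor's filter has just been changed, so set its hours dial back to zero. First press the round key fully down and let it up (it unlocks the dial); then turn the dial's pointer arm steadily, without flinging it, anticlockwise as seen from above until it rests fully home against the square steel zero stop; finally press the long bar key fully down and let it up to confirm. Do not press the bar key before the pointer is home, never press the square key, and leave the wood and tools around about where they are.

Things in the scene. Friction and masses are not known exactly. Their poses are not given: they have to be found in the camera images.
- dial_unit: Grey dial box fixed to the bench, 190 x 190 x 55 mm high, white round dial face (176 mm across) on top. Origin: centre of its underside, z up. The zero mark lies along its +x axis; the zero stop, a square steel block 22 x 14 mm, 16 mm above the face, stands 74 mm from the centre on the mark's +y side. A thin pin marks the far end of travel. The box's yaw and side (left or right) vary.
- dial_axis (a point): Centre of the dial face, on the pointer's vertical axis, 58 mm above the bench. The hub there is 32 mm across, 16 mm high; apart from the peg nothing on the dial stands more than 16 mm above the face.
- peg (a point): Top centre of the black upright peg on the dark steel pointer arm, 50 mm above the face, 55 mm from the axis. The peg is 16 to 18 mm thick and stands free from 14 to 50 mm above the face; the arm below it is 14 mm wide, its top 14 mm above the face, its slim tip 83 mm from the axis. Pushed at the peg it moves with 2 to 4 N and stays where left.
- pointer (a joint): Pointer angle in rad from the zero stop: 0 = home against the stop, growing clockwise seen from above, 4.7 = far end. At value a the arm points along the dial unit's +x axis turned by -a about z (up). Turning anticlockwise brings it home.
- key_pad: Grey key box fixed to the bench, 130 x 215 mm (own x and y), 50 mm high; origin: centre of its underside, z up. Three black keys in a row along its y axis, 66 mm apart, each on an aluminium plate 94 x 44 mm, 4 mm thick; which key has which place varies.
- round_top (a point): Top centre of the round key, 32 mm across; 66 mm above the bench when up, 12 mm proud of its plate.
- square_top (a point): Top centre of the square key, 32 x 32 mm, as high as the round one. Never to be pressed.
- bar_top (a point): Top centre of the long bar key, 80 mm along the key pad's x axis, 28 mm wide, as high as the round one.
- round_key (a joint): Travel of the round key in m: 0 = up, 0.006 = fully down; sprung, begins to move at about 1.4 N, fully down takes about 4 N.
- square_key (a joint): The same for the square key.
- bar_key (a joint): The same for the bar key.
- timber: Loose block of light wood, 90 x 170 x 50 mm; origin: centre of its underside. Bystander.
- disc: Loose dark steel carving disc lying flat, 116 mm across, 14 mm high; origin: centre of its underside. Bystander.
- grinder: Loose green angle grinder lying on the bench, 360 mm long, 70 mm high, along its x axis; origin on its underside. Bystander.
- trough: Loose hollowed wooden trough, 90 x 180 x 60 mm; origin: centre of its underside. Bystander.

How it is judged:
By the outcome, as a careful person would: the job done as asked, in the order asked, and still so for the second after the job is handed in, with the robot touching nothing.
It also fails if it takes over 59 s, if anything falls off the work surface, if the arm or the gripper's body presses on something with over 40 N, if the wrist force passes 120 N, or if a joint passes its speed limit or range.

### The arm

A 7-joint arm with a two-finger parallel gripper is mounted at the origin on the work surface. World frame = base frame: x ahead of the robot, y to its left, z up, the work surface at z = 0. Lengths are in m, angles in rad, forces in N, time in s.
With the tool pointing down it reaches from about 0.425 to 0.875 m from the base axis. Payload 4.7 kg.
Tool frame: the origin (TCP) lies at the very end of the fingers, on their centre line; the grasp point (between the pads) lies 19 mm behind it; z points along the fingers, y is the line along which they close (so a half turn about z gives the same grasp; the last joint's range is limited). The gripper opens to 87 mm and grips with 3 to 60 N. Pads are 19 mm wide; open, the fingers measure 117 mm over their backs; the gripper's body (75 mm by 190 mm) begins 51 mm behind the grasp point.
Start: joints at [-1.175, 0.321, -0.07, 1.45, 0.023, 1.371, -0.057], TCP at [0.242, 0.603, 0.223] pointing down, gripper open.
Joint ranges: [-2.86, 2.86], [-0.3, 2.09], [-1.38, 1.24], [0.06, 2.45], [-1.56, 4.7], [0.09, 2.05], [-2.69, 2.69]. Speed limits (rad/s): [2.57, 2.57, 3.14, 3.14, 3.14, 3.14, 3.14].

### API

Orientations are given as a rotation vector (axis times angle).
In Python, from bench import ctrl, imaging, ticket gives the robot as it stands.
- The arm moves only by the tool jog_arm, never from a script. Its argument "rows" is text: rows parted by semicolons, each of 7 numbers parted by spaces: the shift along the tool's x, y, z in cm, then the turn, a rotation vector about the tool's x, y, z in rad, then the closure, from -1 (fully open) to 1 (shut), so that 0 is half open. A call has 1 to 5 rows; each row shifts and turns the commanded pose from where the row before left it, along the tool's axes as they then stand; what a row does not reach is not made up. A row lasts 1/8 s, in which the tool goes at most 62.5 mm and 10.7 degrees, less where a joint would pass 70% of its speed; a pose out of reach is approached as far as the arm can. A call with a gripper value outside its range is refused whole. The fingers move at their own pace and stop on an object; "force" is the grip in N (left out, the last holds). Time passes only in rows, so rows that do not move let the fingers close. It gives the time, the measured TCP pose, the force, the opening and the grip force at its end, in the units of the state.
- ctrl.get_state(): the state, without advancing time (a new reading comes with each control period).
- imaging.get_image(name): name is "side" or "top" or "wrist"; returns a dict with "img" (384x512x3 uint8, blue, green, red), "vertical_fov" (degrees; the focal length in pixels is half the picture's height over the tangent of half this angle, whatever the lens; pixels are square), "cx", "cy" (the principal point, pixels), "origin" and "orientation" of the camera in the world. Camera axes: x right, y down, z forward; pixel columns grow to the right and rows downward; lengths in m; the calibration is good to about 2 mm. A picture is of the moment at which its call begins. There is no depth.
- ticket.close_job(): hands the job in; it is judged then, once.
The state is a dict: "time": time; "joint_positions": joint angles; "qd": joint speeds; "joint_torque": joint torques, N m; "position": TCP position; "tool_rot": TCP orientation; "ft_force": force on the tool from outside, world axes, zero at the start; "torque": the same for the moment, N m; "grip_width": opening from 0.0 (shut) to 1.0 (fully open); "grip_force": force on a finger pad.
Only numpy, scipy, OpenCV 4.12 (cv2) and the standard library are available. Lean on these libraries where they do the work, as an engineer would, in place of code of your own. Each camera call takes 0.05 s, during which the arm holds its last target. There are 200 camera calls.

## Working session

There is one attempt and no reset: what is moved stays moved. The work goes in short steps, Python scripts to look and compute and a tool call to move; the robot and the scene stay as the last step left them, time stands still between calls to the robot, and variables do not carry over. Pictures are saved under pics/ and viewed, at most 10 in all, crops included, and the job is handed in when it is done.

Besides the shell and the picture viewer there is one more tool, called after ">>>" in YAML: its name, and indented under it one key for each argument. jog_arm: Moves the arm, as the interface text tells. Its arguments: {"type":"object","properties":{"rows":{"type":"string"},"force":{"type":"number"}},"required":["rows"]}

```bash
mkdir -p pics
cat > h.py <<'E'
import numpy as np, cv2
from scipy.spatial.transform import Rotation as R
from bench import ctrl, imaging, ticket
def rot(o):
    o=np.array(o,float)
    return o if o.shape==(3,3) else (R.from_rotvec(o).as_matrix() if o.size==3 else R.from_quat(o).as_matrix())
def snap(n,f):
    d=imaging.get_image(n); cv2.imwrite('pics/'+f,d['img']); np.save('pics/'+f+'.npy',d,allow_pickle=True); return d
def ray(d,u,v,z):
    f=d['img'].shape[0]/2/np.tan(np.radians(d['vertical_fov'])/2)
    r=rot(d['orientation'])@np.array([(u-d['cx'])/f,(v-d['cy'])/f,1]); o=np.array(d['origin'])
    return o+r*(z-o[2])/r[2]
def load(f): return np.load('pics/'+f+'.npy',allow_pickle=True).item()
E
python3 - <<'E'
from h import *
for n in('top','side'):
    d=snap(n,n+'1.png'); print(n,{k:v for k,v in d.items() if k!='img'})
a=np.hstack([load('top1.png')['img'],load('side1.png')['img']])
s=ctrl.get_state(); print(s)
E
```

```text
top {'vertical_fov': 43.72730617599606, 'cx': 256.02298195393394, 'cy': 192.06975613814092, 'origin': array([0.49182475, 0.01524241, 1.4416704 ]), 'orientation': array([-2.17926726,  2.18169187, -0.11565201])}
side {'vertical_fov': 56.397279141390165, 'cx': 253.16094693307758, 'cy': 190.3807430350367, 'origin': array([ 0.22171759, -0.76926243,  0.74556405]), 'orientation': array([-2.16509429,  0.55948142, -0.2456348 ])}
{'time': 0.1, 'joint_positions': array([-1.17491999,  0.32174766, -0.07005099,  1.45155532,  0.02258553,
        1.37080552, -0.05687745]), 'qd': array([-1.05899012e-03, -2.77966423e-03, -4.81872757e-04, -1.66953808e-03,
       -3.69924570e-05, -2.21889974e-03,  1.21212460e-03]), 'joint_torque': array([-3.34647211e-04, -4.92567945e+01, -4.05844487e-01, -3.13396382e+01,
       -6.40442083e-02,  3.94497660e-02,  8.48318450e-05]), 'position': array([0.24204411, 0.60271539, 0.22157024]), 'tool_rot': array([-5.95987948e-01, -3.08429785e+00,  2.69088324e-03]), 'ft_force': array([ 0.23249187, -0.76615   , -0.07849742]), 'torque': array([-0.05575108, -0.0271484 ,  0.06623899]), 'grip_force': 0.0, 'grip_width': 0.9992151183047217}
```

View pics/top1.png

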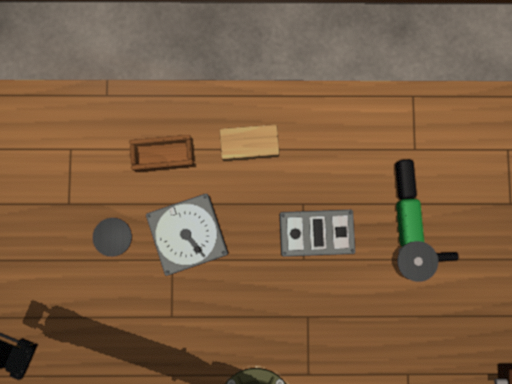

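View pics/side1.png

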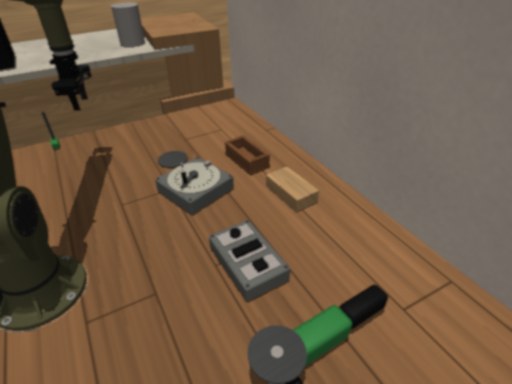

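The top view shows the dial at about (186,234) with its pointer towards (203,254) and the stop mark near (173,211). On the key pad, round is at (295,233), bar at (318,232) and square at (341,232). I'll enlarge these and work out positions.

Run:
```python
from h import *
d=load('top1.png'); im=d['img']
c=cv2.resize(im[188:282,140:236],None,fx=6,fy=6,interpolation=cv2.INTER_CUBIC)
cv2.imwrite('pics/c1.png',c)
g=im.max(2)
# white face
def blobs(m,x0,y0,lo,z,name):
    n,l,s,ce=cv2.connectedComponentsWithStats(m.astype(np.uint8))
    for i in range(1,n):
        if s[i,4]>=lo: print(name,s[i],ce[i]+[x0,y0],ray(d,*(ce[i]+[x0,y0]),z)[:2].round(4))
w=im[190:280,140:235]; f=cv2.inRange(w,(150,150,150),(255,255,255))
ct=max(cv2.findContours(f,0,2)[0],key=cv2.contourArea); e=cv2.fitEllipse(cv2.convexHull(ct)); print(e)
p=np.array(e[0])+[140,190]; print('axis',ray(d,*p,.058))
k=g[208:258,278:358]; blobs(k<60,278,208,30,.066,'key'); blobs(k>150,278,208,30,.054,'plate')
print(d['img'][233,295],im[232,310],im[205,185], im[220,160])
```

```text
((45.74968338012695, 43.87594985961914), (60.5260009765625, 61.239707946777344), 43.889530181884766)
axis [0.49946651 0.19863996 0.058     ]
key [ 36  12   9  26 198] [317.72727273 232.16666667] [ 0.5037 -0.1805]
key [58 20 10  9 78] [340.62820513 231.46153846] [ 0.5056 -0.2464]
key [13 22  9  8 55] [295.07272727 233.34545455] [ 0.5004 -0.1153]
plate [ 54   7  16  14 170] [339.47647059 220.72941176] [ 0.5368 -0.2459]
plate [  9   9  17  33 401] [294.71321696 233.08478803] [ 0.5012 -0.1154]
plate [ 32   8  16  34 202] [317.05445545 231.83663366] [ 0.5047 -0.1802]
plate [ 55  22  16  19 176] [340.32386364 241.77272727] [ 0.476  -0.2473]
[52 54 56] [153 157 155] [193 198 192] [183 195 188]
```

View pics/c1.png

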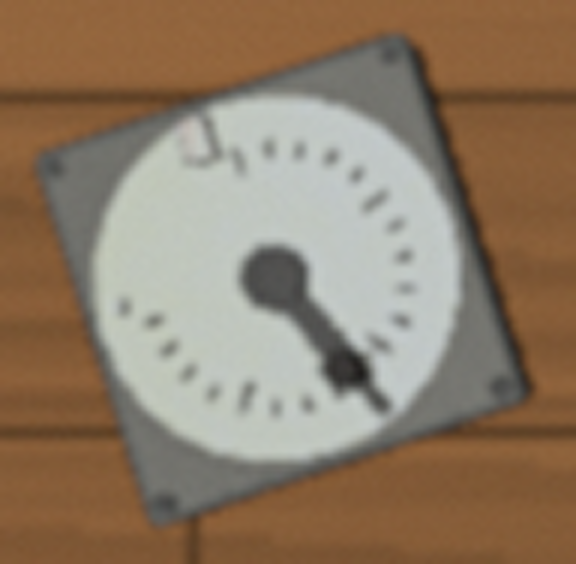

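The zero mark is about 18° and the peg about -141° in image terms. The key positions match the 66 mm spacing. Next I'll write a row planner and move to above the round key, closing the fingers on the way.

```bash
cat >> h.py <<'E'
def tool(yaw): # tool pointing down, tool y along yaw(deg)
    a=np.radians(yaw); y=np.array([np.cos(a),np.sin(a),0]); z=np.array([0,0,-1.]); return np.array([np.cross(y,z),y,z]).T
def yawof(M): return np.degrees(np.arctan2(M[1,1],M[0,1]))
def plan(wps,c,start=None):
    """wps: (xyz, yaw, rows) list; prints rows from measured (or given) pose"""
    s=ctrl.get_state(); p,M=(s['position'],R.from_rotvec(s['tool_rot']).as_matrix()) if start is None else start
    i=0
    for q,yaw,n in wps:
        p0=p; y0=yawof(M); dy=(yaw-y0+180)%360-180
        for k in range(1,n+1):
            t=p0+(np.array(q)-p0)*k/n; T=tool(y0+dy*k/n)
            sh=(M.T@(t-p)*100).round(2); w=R.from_matrix(M.T@T).as_rotvec().round(3)
            p=p+M@sh/100; M=M@R.from_rotvec(w).as_matrix(); i+=1
            print(*[f'{v:g}' for v in (*sh,*w,c)],end=';\n' if i%5==0 else '; ')
    print('\nend',p.round(4),yawof(M).round(1))
def st():
    s=ctrl.get_state(); print(s['time'],s['position'].round(4),yawof(R.from_rotvec(s['tool_rot']).as_matrix()).round(1),s['ft_force'].round(2),s['grip_width'],s['grip_force'])
E
python3 - <<'E'
from h import *
d=load('top1.png'); 
def dr(a,b,z): v=ray(d,*b,z)-ray(d,*a,z); return np.degrees(np.arctan2(v[1],v[0])),np.hypot(*v[:2])
o=np.array([140,188]); P=lambda u,v:o+np.array([u,v])/6
print('yaw mark',dr(P(274.5,275),P(235,160),.058),'edge',dr(P(400,35),P(40,160),.055)[0]-90, dr(P(155,522),P(40,158),.055))
print('tip',dr(P(274.5,275),P(385,410),.07)); print('peg',ray(d,*P(345,369),.1),'hub',ray(d,*P(274,278),.074))
plan([((.42,.33,.2),20,6),((.50,-.115,.12),-48,8),((.50,-.115,.07),-48,1)],1)
E
```

```text
yaw mark (np.float64(19.581306101516837), np.float64(0.05851314573029897)) edge 19.262564302227204 (np.float64(18.478316489403383), np.float64(0.18284080107225714))
tip (np.float64(-140.28293262581124), np.float64(0.08286418197267527))
peg [0.45589805 0.15995003 0.1       ] hub [0.4980836  0.19673946 0.074     ]
-4.45 -3.11 0.37 -0.002 0 0.14 1; -4.83 -2.47 0.35 0 0 0.14 1; -5.13 -1.76 0.36 0 0 0.14 1; -5.33 -1.03 0.36 0 0 0.14 1; -5.42 -0.27 0.36 0 0 0.14 1;
-5.41 0.48 0.36 0 -0 0.14 1; -5.57 -0.96 1 0 -0 0.148 1; -5.65 -0.13 1 0 -0 0.149 1; -5.61 0.7 1 0 -0 0.148 1; -5.44 1.53 1 0 -0 0.148 1;
-5.15 2.32 1 0 -0 0.149 1; -4.76 3.05 1 0 -0 0.148 1; -4.25 3.72 1 0 -0 0.148 1; -3.66 4.31 1 0 -0 0.149 1; -0 -0 5 0 -0 -0 1;

end [ 0.5   -0.115  0.07 ] -48.0
```

>>> jog_arm:
  rows: "-4.45 -3.11 0.37 0 0 0.14 1; -4.83 -2.47 0.35 0 0 0.14 1; -5.13 -1.76 0.36 0 0 0.14 1; -5.33 -1.03 0.36 0 0 0.14 1; -5.42 -0.27 0.36 0 0 0.14 1"
  force: 10

```text
time: 0.72
position: [0.3911, 0.3742, 0.2041]
tool_rot: [-1.624, -2.689, 0.0]
ft_force: [0.4, 0.2, 0.1]
grip_width: 0.515
grip_force: 0.0
```

>>> jog_arm:
  rows: "-5.41 0.48 0.36 0 0 0.14 1; -5.57 -0.96 1 0 0 0.148 1; -5.65 -0.13 1 0 0 0.149 1; -5.61 0.7 1 0 0 0.148 1; -5.44 1.53 1 0 0 0.148 1"

```text
time: 1.35
position: [0.46, 0.1061, 0.1605]
tool_rot: [-2.48, -1.929, -0.0]
ft_force: [0.3, -0.1, 0.1]
grip_width: 0.02
grip_force: 0.0
```

>>> jog_arm:
  rows: "-5.15 2.32 1 0 0 0.149 1; -4.76 3.05 1 0 0 0.148 1; -4.25 3.72 1 0 0 0.148 1; -3.66 4.31 1 0 0 0.149 1; 0 0 0 0 0 0 1"

```text
time: 1.98
position: [0.499, -0.12, 0.1202]
tool_rot: [2.936, 1.111, -0.004]
ft_force: [-1.0, 0.5, -0.1]
grip_width: 0.007
grip_force: 0.0
```

Run:
```python
from h import *
st(); snap('wrist','w1.png')
plan([((.5003,-.1153,.075),-48,2)],1)
```

```text
1.975 [ 0.499  -0.12    0.1202] -48.5 [-1.    0.54 -0.09] 0.006586229061875216 0.0
0.09 -0.02 2.27 -0 0.002 -0.002 1; 0.08 -0.02 2.26 -0 -0 -0.003 1; 
end [ 0.5003 -0.1153  0.075 ] -48.0
```

View pics/w1.png

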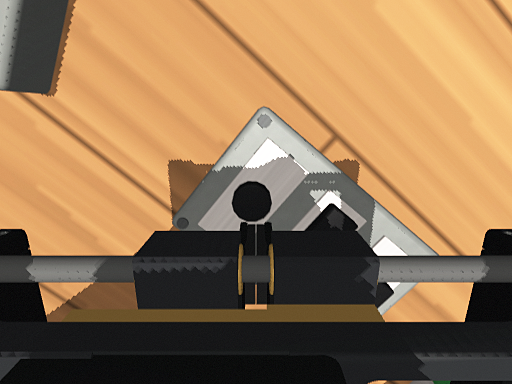

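The wrist view shows the round key at about (252,201) just ahead of the closed fingers, with bar and square to the right. I'll check its position with a ray.

Run:
```python
from h import *
d=load('w1.png'); print(ray(d,252,201,.066)); st()
```

```text
[ 0.50227235 -0.11386883  0.066     ]
2.025 [ 0.4993 -0.1167  0.1203] -48.3 [-0.68  1.36  0.81] 0.005980548720147202 0.0
```

>>> jog_arm:
  rows: "0 0 2.2 0 0 0 1; 0 0 2.2 0 0 0 1; 0 0 0 0 0 0 1"

```text
time: 2.4
position: [0.4986, -0.1126, 0.0755]
tool_rot: [-2.93, -1.129, 0.005]
ft_force: [0.0, -0.0, 0.2]
grip_width: 0.006
grip_force: 0.0
```

>>> jog_arm:
  rows: "0 0 0.8 0 0 0 1; 0 0 0.4 0 0 0 1; 0 0 0.4 0 0 0 1; 0 0 0.1 0 0 0 1; 0 0 0 0 0 0 1"

```text
time: 3.02
position: [0.5006, -0.114, 0.0605]
tool_rot: [-2.932, -1.126, -0.002]
ft_force: [-0.8, 1.8, 3.9]
grip_width: 0.012
grip_force: 2.2
```

>>> jog_arm:
  rows: "0 0 0.2 0 0 0 1; 0 0 0.2 0 0 0 1; 0 0 0 0 0 0 1"

```text
time: 3.4
position: [0.5008, -0.114, 0.0598]
tool_rot: [-2.93, -1.124, -0.002]
ft_force: [-11.9, 3.9, 33.0]
grip_width: 0.011
grip_force: 16.5
```

>>> jog_arm:
  rows: "0 0 -1.5 0 0 0 1; 0 0 -5 0 0 0 1; 0 0 -5 0 0 0 0; 0 0 0 0 0 0 0"

```text
time: 3.9
position: [0.5029, -0.1157, 0.1749]
tool_rot: [2.93, 1.124, 0.012]
ft_force: [0.2, -0.3, -1.4]
grip_width: 0.152
grip_force: 0.0
```

Run:
```python
from h import *
st(); plan([((.457,.162,.17),-49,5)],0)
```

```text
3.9 [ 0.5029 -0.1157  0.1749] -48.0 [ 0.25 -0.34 -1.35] 0.15159357176986937 0.0
3.03 -4.74 0.09 0.006 -0.006 0.003 0; 3.02 -4.76 0.1 -0 0 0.004 0; 2.99 -4.76 0.09 -0 0 0.003 0; 2.99 -4.77 0.1 -0 0 0.003 0; 2.96 -4.79 0.1 -0 0 0.004 0;

end [0.4569 0.162  0.17  ] -49.0
```

>>> jog_arm:
  rows: "3.03 -4.74 0.1 0 0 0.003 0; 3.02 -4.76 0.1 0 0 0.004 0; 2.99 -4.76 0.1 0 0 0.003 0; 2.99 -4.77 0.1 0 0 0.003 0; 2.96 -4.79 0.1 0 0 0.004 0"

```text
time: 4.53
position: [0.4531, 0.1642, 0.1648]
tool_rot: [2.942, 1.1, -0.001]
ft_force: [1.1, 0.2, -0.3]
grip_width: 0.496
grip_force: 0.0
```

>>> jog_arm:
  rows: "0 0 0 0 0 0 0; 0 0 0 0 0 0 0"

```text
time: 4.78
position: [0.4538, 0.1621, 0.165]
tool_rot: [2.941, 1.1, -0.003]
ft_force: [0.2, 0.3, -1.0]
grip_width: 0.501
grip_force: 0.0
```

Run:
```python
from h import *
st(); d=snap('wrist','w2.png'); snap('top','t2.png')
```

```text
4.775 [0.4538 0.1621 0.165 ] -49.0 [ 0.17  0.26 -1.04] 0.50119457480402 0.0
```

View pics/w2.png

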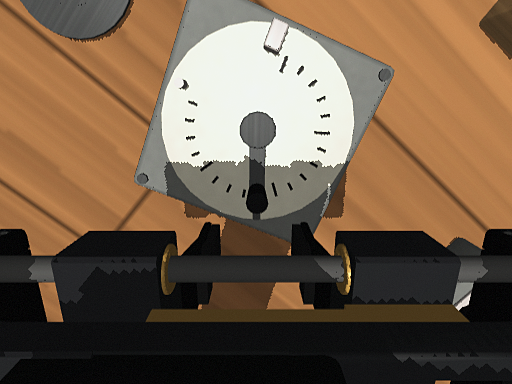

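The wrist view shows the hub at (258,130) and the peg's black blob at (257,184–214), between the fingers in column. The stop is at (276,36).

Run:
```python
from h import *
d=load('w2.png'); im=d['img']; print(d['origin'],rot(d['orientation'])[:,2])
h=ray(d,258,130,.074); print('hub',h)
m=(im[165:222,235:280].max(2)<40).astype(np.uint8)
n,l,s,c=cv2.connectedComponentsWithStats(m); i=1+s[1:,4].argmax(); print(s[i]+[235,165,0,0,0])
for r in range(165,222,6): print(r,m[r-165].sum(),end=' ')
for v in(190,197,204): print('peg',v,ray(d,257,v,.108))
f=cv2.inRange(im,(170,170,170),(255,255,255)); 
a=ray(d,258,130,.058);b=ray(d,284,64,.058); v=b-h; print('mark ang',np.degrees(np.arctan2(v[1],v[0])),np.hypot(v[0],v[1]))
c=[ray(d,267,50,.074),ray(d,281,54,.074),ray(d,276,36,.074)];print(c)
```

```text
[0.51053373 0.21151568 0.32757297] [-0.20752173 -0.18236659 -0.96108125]
hub [0.4998585  0.19882183 0.074     ]
[246 180  22  39 555]
165 3 171 2 177 3 183 11 189 19 195 24 201 22 207 20 213 7 219 0 peg 190 [0.46587512 0.17064986 0.108     ]
peg 197 [0.46152753 0.16686125 0.108     ]
peg 204 [0.45711869 0.16301927 0.108     ]
mark ang 18.663943071543404 0.05900402855095663
[array([0.55176171, 0.23458329, 0.074     ]), array([0.55694885, 0.22416035, 0.074     ]), array([0.56396025, 0.23590758, 0.074     ])]
```

>>> jog_arm:
  rows: "0.3 0.15 2.5 0 0 0 0; 0 0 2.5 0 0 0 0; 0 0 2.2 0 0 0 0; 0 0 1.1 0 0 0 0; 0 0 0 0 0 0 1"
  force: 10

```text
time: 5.5
position: [0.4571, 0.163, 0.0825]
tool_rot: [2.943, 1.098, -0.002]
ft_force: [-0.1, 0.4, -0.5]
grip_width: 0.45
grip_force: 0.0
```

>>> jog_arm:
  rows: "0 0 0 0 0 0 1; 0 0 0 0 0 0 1; 0 0 0 0 0 0 1"

```text
time: 5.88
position: [0.4578, 0.1643, 0.0837]
tool_rot: [-2.942, -1.101, -0.002]
ft_force: [0.3, 0.4, 2.1]
grip_width: 0.193
grip_force: 10.0
```

Run:
```python
from h import *
st()
```

```text
5.875 [0.4578 0.1643 0.0837] -49.0 [0.28 0.36 2.09] 0.19282928264217222 9.97093915444566
```

The peg is held: the opening is 16.8 mm. I'll turn it along the arc at 5° per row.

>>> jog_arm:
  rows: "0.02 0.48 0 0 0 -0.087 1; 0.02 0.48 0 0 0 -0.087 1; 0.02 0.48 0 0 0 -0.087 1; 0.02 0.48 0 0 0 -0.087 1; 0.02 0.48 0 0 0 -0.087 1"

```text
time: 6.5
position: [0.4764, 0.1501, 0.0837]
tool_rot: [-2.632, -1.713, -0.0]
ft_force: [-1.9, -0.9, 3.2]
grip_width: 0.195
grip_force: 9.9
```

```bash
cat >> h.py <<'E'
AX=np.array([.4997,.1987])
def arc():
    st(); s=ctrl.get_state(); v=s['position'][:2]-AX; th=np.degrees(np.arctan2(v[1],v[0])); print('r',np.hypot(*v).round(4),'theta',th.round(1),'yaw-90-theta',((yawof(R.from_rotvec(s['tool_rot']).as_matrix())-90-th+180)%360-180).round(1))
E
python3 -c "
from h import *
arc()"
```

```text
6.5 [0.4764 0.1501 0.0837] -23.9 [-1.94 -0.87  3.21] 0.1945213357946141 9.949798913730774
r 0.0539 theta -115.6 yaw-90-theta 1.7
```

>>> jog_arm:
  rows: "0.02 0.48 0 0 0 -0.087 1; 0.02 0.48 0 0 0 -0.087 1; 0.02 0.48 0 0 0 -0.087 1; 0.02 0.48 0 0 0 -0.087 1; 0.02 0.48 0 0 0 -0.087 1"

```text
time: 7.12
position: [0.4997, 0.1449, 0.0837]
tool_rot: [-2.201, -2.241, 0.0]
ft_force: [-2.9, -0.2, 4.5]
grip_width: 0.195
grip_force: 9.9
```

>>> jog_arm:
  rows: "0.02 0.48 0 0 0 -0.087 1; 0.02 0.48 0 0 0 -0.087 1; 0.02 0.48 0 0 0 -0.087 1; 0.02 0.48 0 0 0 -0.087 1; 0.02 0.48 0 0 0 -0.087 1"

```text
time: 7.75
position: [0.5229, 0.1502, 0.0837]
tool_rot: [-1.666, -2.663, 0.001]
ft_force: [-2.6, -1.6, 4.6]
grip_width: 0.197
grip_force: 9.9
```

```bash
python3 -c "
from h import *
arc()"
```

```text
7.75 [0.5229 0.1502 0.0837] 25.9 [-2.6  -1.62  4.57] 0.19746026700053917 9.941536265832838
r 0.0538 theta -64.4 yaw-90-theta 0.4
```

>>> jog_arm:
  rows: "0.02 0.48 0 0 0 -0.087 1; 0.02 0.48 0 0 0 -0.087 1; 0.02 0.48 0 0 0 -0.087 1; 0.02 0.48 0 0 0 -0.087 1; 0.02 0.48 0 0 0 -0.087 1"

```text
time: 8.38
position: [0.5416, 0.1647, 0.0837]
tool_rot: [-1.052, -2.96, 0.001]
ft_force: [-2.7, -1.6, 3.5]
grip_width: 0.194
grip_force: 9.9
```

>>> jog_arm:
  rows: "0.02 0.48 0 0 0 -0.087 1; 0.02 0.48 0 0 0 -0.087 1; 0.02 0.48 0 0 0 -0.087 1; 0.02 0.48 0 0 0 -0.087 1; 0.02 0.48 0 0 0 -0.087 1"

```text
time: 9.0
position: [0.5524, 0.1857, 0.0837]
tool_rot: [-0.389, -3.117, 0.002]
ft_force: [-2.7, -2.6, 4.4]
grip_width: 0.195
grip_force: 9.9
```

>>> jog_arm:
  rows: "0.02 0.48 0 0 0 -0.087 1; 0.02 0.48 0 0 0 -0.087 1; 0.02 0.48 0 0 0 -0.087 1; 0.02 0.3 0 0 0 -0.055 1; 0 0 0 0 0 0 1"

```text
time: 9.62
position: [0.5541, 0.2032, 0.0837]
tool_rot: [-0.102, 3.14, -0.001]
ft_force: [-1.5, -2.0, 4.6]
grip_width: 0.196
grip_force: 9.9
```

```bash
python3 -c "
from h import *
arc()"
```

```text
9.625 [0.5541 0.2032 0.0837] 93.7 [-1.48 -2.    4.56] 0.19637452599589506 9.932349260780029
r 0.0546 theta 4.7 yaw-90-theta -1.0
```

>>> jog_arm:
  rows: "0.02 0.24 0 0 0 -0.044 1; 0.02 0.24 0 0 0 -0.044 1; 0.02 0.24 0 0 0 -0.044 1; 0.02 0.24 0 0 0 -0.044 1; 0 0 0 0 0 0 1"

```text
time: 10.25
position: [0.5527, 0.2126, 0.0837]
tool_rot: [-0.375, 3.118, -0.0]
ft_force: [-0.2, -2.8, 5.9]
grip_width: 0.192
grip_force: 9.9
```

>>> jog_arm:
  rows: "0.01 0.12 0 0 0 -0.022 1; 0.01 0.12 0 0 0 -0.022 1; 0 0.1 0 0 0 -0.02 1; 0 0 0 0 0 0 1"

```text
time: 10.75
position: [0.5518, 0.2158, 0.0837]
tool_rot: [-0.475, 3.104, -0.0]
ft_force: [-0.4, -2.6, 5.4]
grip_width: 0.195
grip_force: 9.9
```

```bash
python3 -c "
from h import *
arc()"
```

```text
10.75 [0.5518 0.2158 0.0837] 107.4 [-0.37 -2.64  5.35] 0.19451562476102296 9.932718440832105
r 0.0549 theta 18.2 yaw-90-theta -0.8
```

Next to the stop now, so I'll creep until the tangential force rises.

>>> jog_arm:
  rows: "0 0.1 0 0 0 -0.01 1; 0 0.1 0 0 0 -0.01 1; 0 0 0 0 0 0 1"

```text
time: 11.12
position: [0.5514, 0.2173, 0.0837]
tool_rot: [-0.505, 3.099, -0.001]
ft_force: [0.3, -2.4, 4.6]
grip_width: 0.193
grip_force: 9.9
```

>>> jog_arm:
  rows: "0 0.1 0 0 0 0 1; 0 0.1 0 0 0 0 1; 0 0 0 0 0 0 1"

```text
time: 11.5
position: [0.5514, 0.2174, 0.0837]
tool_rot: [-0.503, 3.099, -0.005]
ft_force: [0.1, -6.3, 5.2]
grip_width: 0.191
grip_force: 9.9
```

```bash
python3 -c "
from h import *
arc()"
```

```text
11.5 [0.5514 0.2174 0.0837] 108.5 [ 0.13 -6.3   5.25] 0.19088144944185712 9.929721824883018
r 0.055 theta 19.9 yaw-90-theta -1.5
```

>>> jog_arm:
  rows: "0 0.15 0 0 0 0 1; 0 0.15 0 0 0 0 1; 0 0 0 0 0 0 1; 0 0 0 0 0 0 1"

```text
time: 12.0
position: [0.5514, 0.2175, 0.0836]
tool_rot: [-0.5, 3.099, -0.009]
ft_force: [3.3, -10.6, 6.0]
grip_width: 0.193
grip_force: 9.9
```

>>> jog_arm:
  rows: "0 0 0 0 0 0 0.2; 0 0 0 0 0 0 0.2; 0 0 0 0 0 0 0.2; 0 0 -2 0 0 0 0.2; 0 0 -4 0 0 0 0.2"

```text
time: 12.62
position: [0.5465, 0.2234, 0.1412]
tool_rot: [0.509, -3.095, 0.001]
ft_force: [-0.5, -0.2, 0.8]
grip_width: 0.398
grip_force: 0.0
```

>>> jog_arm:
  rows: "0 0 -5 0 0 0 1; -4 0 -2 0 0 0 1; -4 0 0 0 0 0 1; 0 0 0 0 0 0 1"

```text
time: 13.12
position: [0.6253, 0.25, 0.2112]
tool_rot: [0.51, -3.099, -0.001]
ft_force: [-1.6, -0.3, -0.3]
grip_width: 0.049
grip_force: 0.0
```

Run:
```python
from h import *
arc(); d=snap('wrist','w3.png'); t=snap('top','t3.png')
cv2.imwrite('pics/c3.png',np.hstack([cv2.resize(d['img'],(400,300)),cv2.resize(t['img'][188:260,140:236],(400,300),interpolation=2)]))
```

```text
13.125 [0.6253 0.25   0.2112] 108.7 [-1.55 -0.33 -0.3 ] 0.0494938738525969 0.0
r 0.1356 theta 22.2 yaw-90-theta -3.6
```

View pics/c3.png

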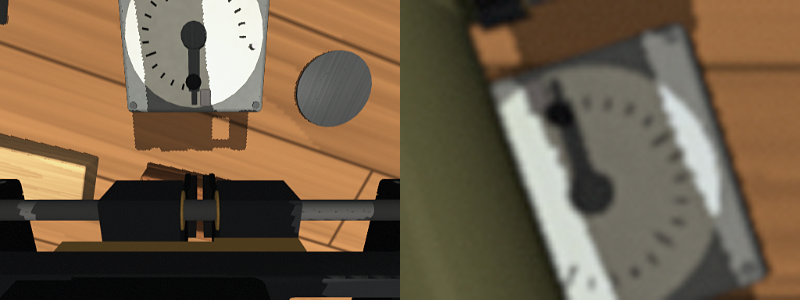

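The pointer (peg at about (193,83)) lies beside the stop (at (206,97)). I'll take one closer crop to check for a gap, and plan the bar move.

Run:
```python
from h import *
d=load('w3.png'); cv2.imwrite('pics/c4.png',cv2.resize(d['img'][80:150,215:295],None,fx=7,fy=7,interpolation=2))
plan([((.5037,-.1805,.15),95,9),((.5045,-.180,.08),92,2)],1)
```

```text
2.79 -4.1 0.69 0 -0.003 0.027 1; 2.67 -4.16 0.68 0 0 0.026 1; 2.57 -4.24 0.68 0 0 0.027 1; 2.45 -4.31 0.69 0 0 0.026 1; 2.34 -4.37 0.68 0 0 0.027 1;
2.22 -4.43 0.68 0 0 0.026 1; 2.11 -4.48 0.68 0.001 0 0.027 1; 1.98 -4.54 0.69 -0 0 0.026 1; 1.87 -4.59 0.69 -0 0 0.027 1; -0.04 0.02 3.5 -0 0 0.026 1;
-0.05 0.03 3.5 -0 0 0.026 1; 
end [ 0.5045 -0.18    0.08  ] 92.0
```

View pics/c4.png

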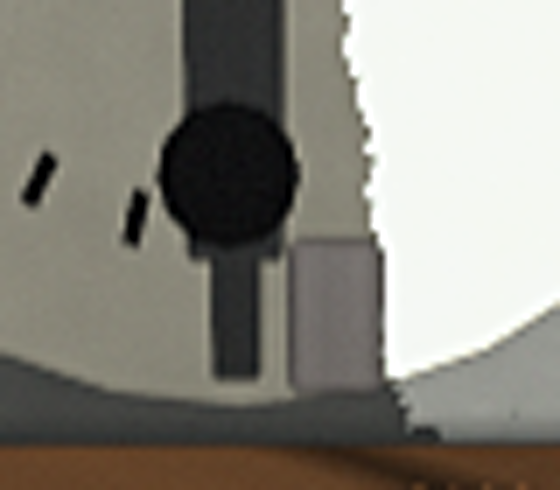

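The arm's wide part is within about a pixel (≤1 mm) of the stop. To be sure it is fully home, I'll nudge the peg again from behind with closed fingers.

Run:
```python
from h import *
plan([((.5625,.1854,.14),109,3),((.5625,.1854,.084),109,2)],1)
```

```text
2.6 -1.36 2.39 0 -0.003 -0.002 1; 2.6 -1.36 2.39 0 0 -0.002 1; 2.61 -1.35 2.39 0 0 -0.002 1; 0 0 2.8 0 0 0 1; 0 0 2.8 0 0 0 1;

end [0.5625 0.1854 0.084 ] 109.0
```

>>> jog_arm:
  rows: "2.6 -1.36 2.39 0 0 0 1; 2.6 -1.36 2.39 0 0 0 1; 2.61 -1.35 2.39 0 0 0 1; 0 0 2.8 0 0 0 1; 0 0 2.8 0 0 0 1"

```text
time: 13.85
position: [0.562, 0.1848, 0.085]
tool_rot: [-0.508, 3.1, 0.001]
ft_force: [1.2, 1.0, 0.3]
grip_width: 0.003
grip_force: 0.0
```

>>> jog_arm:
  rows: "0 0.3 0 0 0 0 1; 0 0.3 0 0 0 0 1; 0 0.2 0 0 0 0 1; 0 0 0 0 0 0 1"

```text
time: 14.35
position: [0.5615, 0.1931, 0.0864]
tool_rot: [-0.509, 3.098, 0.001]
ft_force: [0.7, -0.0, -0.4]
grip_width: 0.007
grip_force: 0.0
```

>>> jog_arm:
  rows: "0 0.2 0 0 0 0 1; 0 0.2 0 0 0 0 1; 0 0.15 0 0 0 0 1; 0 0 0 0 0 0 1"

```text
time: 14.85
position: [0.5591, 0.1979, 0.0852]
tool_rot: [0.509, -3.1, -0.0]
ft_force: [0.4, -0.0, 0.1]
grip_width: 0.001
grip_force: 0.0
```

>>> jog_arm:
  rows: "0 0.15 0 0 0 0 1; 0 0.15 0 0 0 0 1; 0 0.1 0 0 0 0 1; 0 0 0 0 0 0 1"

```text
time: 15.35
position: [0.5582, 0.2006, 0.0852]
tool_rot: [-0.508, 3.1, -0.002]
ft_force: [0.6, -2.8, -0.6]
grip_width: 0.003
grip_force: 1.3
```

Contact. I'll push a bit more until it is blocked.

>>> jog_arm:
  rows: "0 0.15 0 0 0 0 1; 0 0.15 0 0 0 0 1; 0 0 0 0 0 0 1"

```text
time: 15.72
position: [0.5581, 0.2008, 0.0852]
tool_rot: [-0.505, 3.1, -0.006]
ft_force: [1.4, -7.4, -0.7]
grip_width: 0.002
grip_force: 3.7
```

>>> jog_arm:
  rows: "0 0.15 0 0 0 0 1; 0 0.15 0 0 0 0 1; 0 0 0 0 0 0 1"

```text
time: 16.1
position: [0.5581, 0.201, 0.0852]
tool_rot: [-0.502, 3.1, -0.011]
ft_force: [4.4, -11.0, -0.6]
grip_width: 0.001
grip_force: 5.9
```

It is blocked, moving only 0.4 mm as the force reached 11 N, so the pointer is home. I'll back off, then go to the bar.

>>> jog_arm:
  rows: "0 -1 0 0 0 0 1; 0 -1.2 0 0 0 0 1; 0 0 -4 0 0 0 1; 0 0 -4 0 0 0 1; 0 0 0 0 0 0 1"

```text
time: 16.73
position: [0.5653, 0.1878, 0.1694]
tool_rot: [-0.508, 3.093, 0.004]
ft_force: [0.8, 0.2, -0.6]
grip_width: 0.004
grip_force: 0.0
```

Run:
```python
from h import *
st(); plan([((.5045,-.180,.15),92,8),((.5045,-.180,.082),92,2)],1)
```

```text
16.725 [0.5653 0.1878 0.1694] 108.7 [ 0.78  0.22 -0.61] 0.0041671361692105025 0.0
2.19 -4.11 0.22 0.002 0.008 0.036 1; 2.05 -4.19 0.24 -0 -0 0.037 1; 1.88 -4.26 0.25 -0 -0 0.036 1; 1.73 -4.33 0.24 -0 -0 0.036 1; 1.58 -4.38 0.25 -0.001 -0 0.037 1;
1.41 -4.44 0.24 0 -0 0.036 1; 1.25 -4.49 0.24 0 -0 0.037 1; 1.08 -4.53 0.24 0 -0 0.036 1; 0 -0 3.4 0 -0 -0 1; 0 -0.01 3.4 0 -0 -0 1;

end [ 0.5045 -0.18    0.082 ] 92.0
```

>>> jog_arm:
  rows: "2.19 -4.11 0.22 0 0 0.036 1; 2.05 -4.19 0.24 0 0 0.037 1; 1.88 -4.26 0.25 0 0 0.036 1; 1.73 -4.33 0.24 0 0 0.036 1; 1.58 -4.38 0.25 0 0 0.037 1"

```text
time: 17.35
position: [0.5239, -0.0444, 0.1523]
tool_rot: [0.224, -3.133, -0.001]
ft_force: [0.2, 0.1, -0.1]
grip_width: 0.008
grip_force: 0.0
```

>>> jog_arm:
  rows: "1.41 -4.44 0.24 0 0 0.036 1; 1.25 -4.49 0.24 0 0 0.037 1; 1.08 -4.53 0.24 0 0 0.036 1; 0 0 3.4 0 0 0 1; 0 0 0 0 0 0 1"

```text
time: 17.98
position: [0.4994, -0.1805, 0.1091]
tool_rot: [0.053, -3.135, -0.003]
ft_force: [0.4, 0.5, 0.3]
grip_width: 0.006
grip_force: 0.0
```

Run:
```python
from h import *
st(); d=snap('wrist','w5.png'); st(); d=load('w3.png')
t=load('t3.png')['img'][208:258,278:358].max(2); print(cv2.connectedComponentsWithStats((t<60).astype(np.uint8))[3])
```

```text
17.975 [ 0.4994 -0.1805  0.1091] 91.9 [0.4  0.51 0.27] 0.00616830747219534 0.0
18.025 [ 0.5009 -0.1803  0.1108] 92.0 [-0.25  0.51  0.44] 0.0026534787513110966 0.0
[[39.22434689 24.54403447]
 [39.77900552 23.8839779 ]
 [62.68493151 23.47945205]
 [17.6969697  25.18181818]]
```

View pics/w5.png

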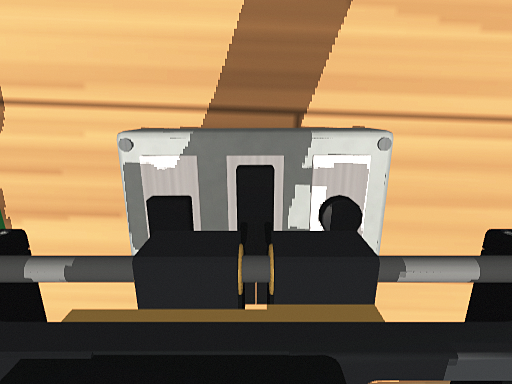

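The bar key (columns 237–273) lies directly under the closed fingers (column 257), so I'll press it.

>>> jog_arm:
  rows: "0 0 2.5 0 0 0 1; 0 0 1.2 0 0 0 1; 0 0 0.8 0 0 0 1; 0 0 0.4 0 0 0 1; 0 0 0 0 0 0 1"

```text
time: 18.65
position: [0.5024, -0.1808, 0.0636]
tool_rot: [-0.054, 3.141, 0.001]
ft_force: [-0.9, 2.6, 2.3]
grip_width: 0.002
grip_force: 1.2
```

>>> jog_arm:
  rows: "0 0 0.2 0 0 0 1; 0 0 0.2 0 0 0 1; 0 0 0 0 0 0 1"

```text
time: 19.02
position: [0.5026, -0.1811, 0.0603]
tool_rot: [-0.054, 3.14, 0.001]
ft_force: [-2.6, 2.8, 8.9]
grip_width: 0.008
grip_force: 4.9
```

>>> jog_arm:
  rows: "0 0 0.2 0 0 0 1; 0 0 0.1 0 0 0 1; 0 0 0 0 0 0 1"

```text
time: 19.4
position: [0.5027, -0.1811, 0.0599]
tool_rot: [-0.054, 3.14, 0.003]
ft_force: [-10.1, 5.5, 28.2]
grip_width: 0.003
grip_force: 13.9
```

>>> jog_arm:
  rows: "0 0 -1.5 0 0 0 1; 0 0 -4 0 0 0 1; 0 0 -5 0 0 0 1; 0 0 0 0 0 0 1; 0 0 0 0 0 0 1"

```text
time: 20.02
position: [0.5017, -0.1816, 0.1606]
tool_rot: [0.053, -3.141, 0.0]
ft_force: [-0.4, 0.4, -0.8]
grip_width: 0.006
grip_force: 0.0
```

Run:
```python
from h import *
st(); t=snap('top','t6.png'); cv2.imwrite('pics/c6.png',cv2.resize(t['img'][110:290,85:465],None,fx=2,fy=2,interpolation=2))
```

```text
20.025 [ 0.5017 -0.1816  0.1606] 91.9 [-0.42  0.44 -0.77] 0.0060375644591596465 0.0
```

View pics/c6.png

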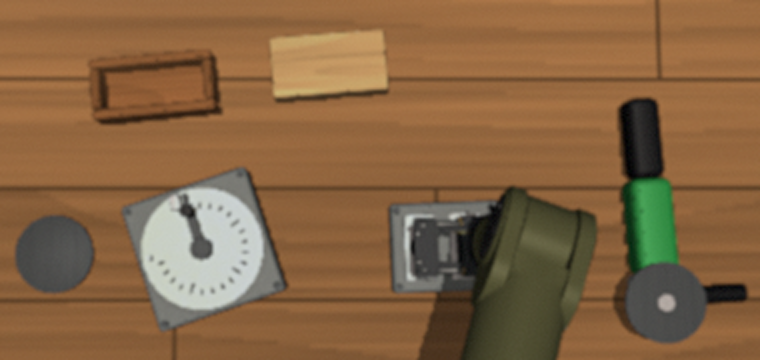

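The pointer (peg at (188,211)) is home at the stop, the bystanders haven't moved, and the gripper is clear of everything. Handing in.

```bash
python3 -c "
from bench import ticket
print(ticket.close_job())"
```

```text
the job is handed in; nothing more can be done
None
```

I pressed the round key fully and let it up, turned the pointer anticlockwise home against the zero stop, then pressed the bar key fully and let it up, and handed the job in at about 20 s without touching the square key or the items around.

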